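# Let down the seed dry-box lid

### The arm

A 7-joint arm with a two-finger parallel gripper is mounted at the origin on the work surface. World frame = base frame: x ahead of the robot, y to its left, z up, the work surface at z = 0. Lengths are in m, angles in rad, forces in N, time in s.
With the tool pointing down it reaches from about 0.4 to 0.875 m from the base axis. Payload 19.3 kg.
Tool frame: the origin (TCP) lies at the very end of the fingers, on their centre line; the grasp point (between the pads) lies 19 mm behind it; z points along the fingers, y is the direction in which the jaws open and shut (so a half turn about z gives the same grasp; the last joint's range is limited). The gripper opens to 85 mm and grips with 20 to 120 N. Pads are 22 mm wide; open, the fingers measure 114 mm over their backs; the gripper's body (76 mm by 85 mm) begins 54 mm behind the grasp point. The pads swing forward as they close: fully open they stand 13 mm farther back than shut.
Start: joints at [-1.176, 0.521, -0.036, 1.599, 0.021, 1.021, -0.113], TCP at [0.28, 0.559, 0.231] pointing down, gripper open.
Joint ranges: [-2.91, 2.91], [-0.3, 2.13], [-1.5, 1.42], [0.17, 2.43], [-1.26, 4.41], [0.16, 1.93], [-2.52, 2.52]. Speed limits (rad/s): [1.89, 1.89, 2.39, 2.39, 3.01, 3.01, 3.01].

### API

Orientations are given as [roll, pitch, yaw] about the fixed x, y, z axes, in that order (R = Rz(yaw) Ry(pitch) Rx(roll)).
In Python, from workcell import bot gives the robot as it stands.
- The arm moves only by the tool carry_out, never from a script. Its argument "targets" is a list of rows, each a list of 7 numbers: the shift along the tool's x, y, z in mm, then the turn, a rotation vector about the tool's x, y, z in units of 6 degrees (1.0 is 6 degrees), then the closure in counts, from 0 (fully open) to 255 (shut). A call has 1 to 5 rows; each row shifts and turns the commanded pose from where the row before left it, along the tool's axes as they then stand; what a row does not reach is not made up. A row lasts 1/12 s, in which the tool goes at most 41.7 mm and 7.16 degrees, less where a joint would pass 70% of its speed; a pose out of reach is approached as far as the arm can. A call is refused whole if a number of a shift passes 41.7 or a number of a turn 1, either way. A call with a gripper value outside its range is refused whole. The fingers move at their own pace and stop on an object; "force" is the grip in N (left out, the last holds). Time passes only in rows, so rows that do not move let the fingers close. It gives the time, the measured TCP pose, the force and the opening at its end, in the units of the state.
- bot.observe(): the state, without advancing time (a new reading comes with each control period).
- bot.grab_frame(name): name is "scene" or "top" or "wrist"; returns a dict with "color" (400x640x3 uint8, red, green, blue), "z_map" (400x640 float32, m along the optical axis (not along the pixel's ray), 0 where there is no reading), "K" (3x3 intrinsics, pixels), "cam_to_world" (4x4, takes a point from camera to world coordinates); the wrist camera has in their place "T_tool_cam" (4x4, takes a point from camera to tool coordinates, whose origin is the TCP and whose axes are the flange's). Camera axes: x right, y down, z forward; pixel columns grow to the right and rows downward; lengths in m; the calibration is good to about 2 mm. A picture is of the moment at which its call begins: read the wrist's pose just before it.
- bot.job_done(): hands the job in, once; it reports no verdict.
The state is a dict: "clock": time; "qpos": joint angles; "qd": joint speeds; "joint_efforts": joint torques, N m; "position": TCP position; "tool_rot": TCP orientation; "force": force on the tool from outside, world axes, zero at the start; "moment": the same for the moment, N m; "grip_width": finger opening in m.
Only numpy, scipy, OpenCV 4.12 (cv2) and the standard library are available. Lean on these libraries where they do the work, as an engineer would, in place of code of your own. Each camera call takes 0.05 s, during which the arm holds its last target. There are 200 camera calls.

### The job

Close the seed dry box on the shop counter without letting its lid bang. With the fingers tip the lid forward off its open rest, catch it from below on a finger as it falls while it is still well open, and let it down on that finger all the way until it rests on the seal, with no drop at the end. Only touch the lid, never pinch it, leave the jars, bottles and other things where they are, and take the hand away when the box is shut.

Things in the scene. Friction and masses are not known exactly. Their poses are not given: they have to be found in the camera images.
- drybox: the dry box, fixed to the counter: a white open-topped plastic box 140 mm deep (x), 280 mm wide (y), 130 mm high, walls 6 mm, with a round hygrometer on its front and a row of seed packets inside. Origin at the centre of its underside; its x axis points from the front (the side nearer the robot) to the hinge side, z up. It stands at a different place and yaw (up to 0.3 rad) each time.
- drylid (a joint): lid angle, rad: 0 shut on the rim, 1.57 upright; it starts open at 1.57 to 1.68, stop at 1.76. The hinge drags, so from about 1.7 to 1.3 the lid stays where it is put; pushed forward below 1.2 it falls on its own. A weak damper slows the fall: from 1.2 it takes 3 to 4.5 s, yet it would land at 0.55 to 0.75 rad/s, a bang.
- lid_hinge (a point): centre of the hinge line, on the rear top edge of the box: 70 mm behind (+x of) the box's centre and 130 mm above the counter. The hinge line runs along the box's y axis.
- lid_lip (a point): middle of the lid's free (front) edge, on its underside: 170 mm from the hinge line; moves with the lid. The lid is as wide as the box (280 mm) and when shut its front lip overhangs the box's front wall by 30 mm over the whole width, with 130 mm of free height under it, so that a finger can stay under the lip until the lid is down.
- lid_frame: the lid's green frame, a flat board 170 x 280 x 7 mm with a clear window: the underside of the lid, which faces the robot when the lid is open. Origin on the hinge line; turns with the lid; shut, it lies to -x of its origin. The whole lid weighs 0.45 to 0.56 kg: 2 to 3 N at its front edge when level.
- lid_skin: the lid's top face, a 4 mm black-edged clear cover on the frame, 4 mm in from its edges (the lid is 11 mm thick in all): it faces away from the robot when the lid is open. Origin on the hinge line; turns with the lid.
- seed_jar_a: loose amber jar with a yellow cap, 42 mm across, 85 mm high, standing inside the box; origin at the centre of its underside. To be left alone.
- seed_jar_b: loose clear jar with a green cap, 42 mm across, 85 mm high, standing inside the box; origin at the centre of its underside. To be left alone.
- white_bottle: loose white bottle with an orange cap, 68 mm across, 205 mm high, on the counter at the box's left (+y) side; origin at the centre of its underside. To be left alone.
- blue_bottle: loose blue bottle with a yellow cap, 62 mm across, 185 mm high, on the counter at the box's right (-y) side; origin at the centre of its underside. To be left alone.
- tub: loose white tub, 76 mm across, 100 mm high, on the counter, to the right of the box and a little behind the blue bottle; origin at the centre of its underside. To be left alone.
- tape_roll: loose roll of white tape lying flat, 96 mm across, 45 mm high, in front of and to the left of the box; origin at the centre of its underside. To be left alone.
- seed_scoop: loose aluminium seed scoop, about 200 mm long, 70 mm wide, 40 mm high, lying in front of and to the right of the box; origin under its bowl, x towards its mouth. To be left alone.

How it is judged:
By the outcome, as a careful person would: the job done as asked, in the order asked, and still so for the second after the job is handed in, with the robot touching nothing.
It also fails if it takes over 51 s, if anything falls off the work surface, if the arm or the gripper's body presses on something with over 40 N, if the wrist force passes 120 N, or if a joint passes its speed limit or range.

## Working session

There is one attempt and no reset: what is moved stays moved. The work goes in short steps, Python scripts to look and compute and a tool call to move; the robot and the scene stay as the last step left them, time stands still between calls to the robot, and variables do not carry over. Pictures are saved under pics/ and viewed, about 8 in all and at most 12, crops included, and the job is handed in when it is done.

Besides the shell and the picture viewer there is one more tool, called after ">>>" in YAML: its name, and indented under it one key for each argument. carry_out: Moves the arm, as the interface text tells. Its arguments: {"type":"object","properties":{"targets":{"type":"array","items":{"type":"array","items":{"type":"number"}}},"force":{"type":"number"}},"required":["targets"]}

```bash
mkdir -p pics; python3 - <<'E'
from workcell import bot
import cv2,numpy as np
s=bot.observe();print(s)
ims=[]
for n in("scene","top"):
    f=bot.grab_frame(n);np.savez(f"pics/{n}0.npz",**f)
    print(n,f["K"],f["cam_to_world"].round(3))
    cv2.imwrite(f"pics/{n}0.png",f["color"][:,:,::-1])
E
```

```text
{'clock': 0.0, 'qpos': array([-1.17620081,  0.52198372, -0.03631016,  1.59995467,  0.02120999,
        1.02112049, -0.11280115]), 'qd': array([ 0.00060373,  0.00039048, -0.00021722, -0.00035337,  0.00076143,
       -0.00090276, -0.00047172]), 'joint_efforts': array([ 4.63578290e-04, -9.27118993e+01,  1.97959498e+00, -3.69925261e+01,
        1.77575106e-02,  8.25520634e-03,  2.95194525e-05]), 'position': array([0.2800519 , 0.55839264, 0.23076391]), 'tool_rot': array([-3.14051569e+00,  9.38166901e-05,  2.67677537e+00]), 'force': array([ 0.07605097, -0.1135438 , -0.14674611]), 'moment': array([ 0.00175328, -0.03346546,  0.06125333]), 'grip_width': 0.08537708092445478}
scene [[378.69091322   0.         320.22779662]
 [  0.         378.69091322 199.5184023 ]
 [  0.           0.           1.        ]] [[ 0.973  0.219 -0.071  0.589]
 [ 0.23  -0.932  0.281 -0.239]
 [-0.005 -0.29  -0.957  0.956]
 [ 0.     0.     0.     1.   ]]
top [[508.89161164   0.         313.50591807]
 [  0.         508.89161164 203.45120817]
 [  0.           0.           1.        ]] [[-0.007 -0.993  0.118  0.377]
 [-1.     0.007  0.003  0.031]
 [-0.004 -0.118 -0.993  1.381]
 [ 0.     0.     0.     1.   ]]
```

View pics/scene0.png

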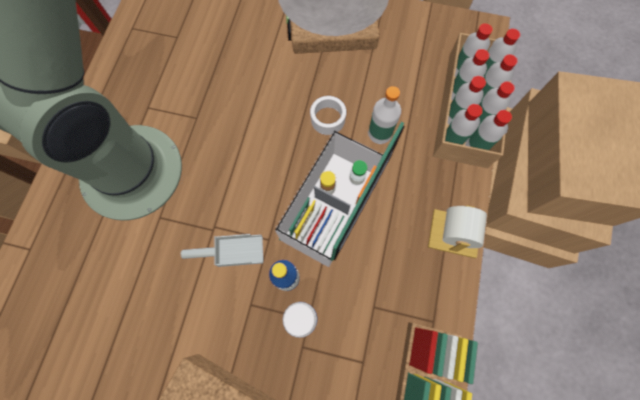

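View pics/top0.png

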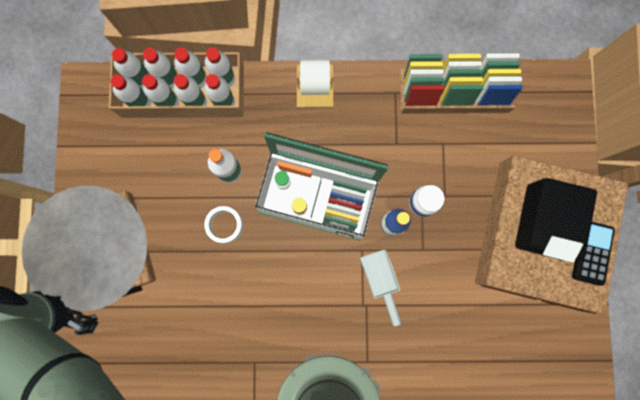

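The scene view shows the box centred near (335,195), the lid open along (400,130)-(335,255). In the top view the rim runs from about (257,205) to (363,237), and the lid's top edge from (265,137) to (385,165).

```bash
cat > h.py <<'E'
import numpy as np,cv2
def cloud(f):
    z=f["z_map"];v,u=np.indices(z.shape);K=f["K"]
    P=np.stack([(u-K[0,2])/K[0,0]*z,(v-K[1,2])/K[1,1]*z,z],-1)
    T=f["cam_to_world"];return P@T[:3,:3].T+T[:3,3]
E
python3 - <<'E'
from h import *
for n in("scene","top"):
    f=np.load(f"pics/{n}0.npz");P=cloud(f);ok=f["z_map"]>0
    c=f["color"].astype(int)
    roi=ok&(abs(P[...,0]-.45)<.35)&(abs(P[...,1])<.35)
    grn=roi&(c[...,1]>c[...,0]+12)&(P[...,2]>.15)&(c[...,1]<130)
    k,lab,st,ce=cv2.connectedComponentsWithStats(((roi&(P[...,2]>.122)&(P[...,2]<.138))).astype(np.uint8))
    print(n,"table z",np.median(P[roi][:,2]))
    m=P[...,2]
    i=1+np.argmax(st[1:,4]);
    for j in np.argsort(-st[1:,4])[:4]+1:
        p=P[lab==j]; r=cv2.minAreaRect(p[:,:2].astype(np.float32)*1000);print(" rim",st[j,4],r)
    # lid
    k,lab,st,ce=cv2.connectedComponentsWithStats((roi&(P[...,2]>.15)).astype(np.uint8))
    for j in range(1,k):
        p=P[lab==j]
        if len(p)<60: continue
        r=cv2.minAreaRect(p[:,:2].astype(np.float32)*1000)
        print(" high",len(p),p.mean(0).round(3),p[:,2].max().round(3),np.round(r[0]),np.round(r[1]),round(r[2],1))
    pg=P[grn];print(" green",len(pg),pg.mean(0).round(3))
    q=pg-pg.mean(0);w=np.linalg.svd(q,full_matrices=False);print(w[1].round(3),w[2].round(3))
    for lo in(.06,.18,.03): 
        k,lab,st,ce=cv2.connectedComponentsWithStats((roi&(P[...,2]>lo)).astype(np.uint8))
        for j in range(1,k):
            p=P[lab==j]
            if len(p)>100: print("  >",lo,len(p),p.mean(0).round(3),p.min(0).round(3),p.max(0).round(3))
E
```

```text
scene table z 5.087639098344532e-05
 rim 753 ((547.9830322265625, 29.272193908691406), (281.4564208984375, 138.77578735351562), 74.76953125)
 rim 236 ((485.4709167480469, -174.13320922851562), (50.05833435058594, 49.60029602050781), 14.055456161499023)
 rim 210 ((634.257080078125, 259.3348083496094), (52.9180793762207, 65.05455780029297), 82.09342956542969)
 rim 2 ((799.6038818359375, 282.871337890625), (2.4850733280181885, 0.0), 100.82820129394531)
 high 2576 [0.112 0.068 0.496] 0.553 [115.  80.] [83. 29.] 89.1
 high 313 [0.634 0.261 0.185] 0.208 [635. 266.] [33. 35.] 84.2
 high 254 [0.102 0.041 0.303] 0.363 [102.  39.] [20.  5.] 88.7
 high 1168 [ 0.621 -0.005  0.279] 0.303 [623.   8.] [280.  11.] 74.3
 high 168 [ 0.486 -0.176  0.183] 0.189 [ 486. -175.] [26. 28.] 12.9
 green 362 [ 0.618 -0.013  0.291]
[1.643 0.438 0.033] [[-0.268 -0.954 -0.133]
 [ 0.016  0.134 -0.991]
 [-0.963  0.267  0.021]]
  > 0.06 2576 [0.112 0.068 0.496] [0.1   0.038 0.422] [0.13  0.121 0.553]
  > 0.06 1007 [0.633 0.252 0.138] [0.601 0.232 0.06 ] [0.668 0.293 0.208]
  > 0.06 254 [0.102 0.041 0.303] [0.1   0.02
[... 4058 characters left out ...]
.134]
  > 0.03 222 [ 0.794 -0.278  0.045] [ 0.79 -0.35  0.03] [ 0.799 -0.21   0.059]
  > 0.03 6486 [0.576 0.009 0.144] [ 0.443 -0.127  0.03 ] [0.663 0.18  0.304]
  > 0.03 795 [0.623 0.257 0.136] [0.599 0.231 0.03 ] [0.665 0.299 0.209]
  > 0.03 777 [ 0.537 -0.255  0.089] [ 0.503 -0.295  0.031] [ 0.576 -0.223  0.107]
  > 0.03 224 [0.525 0.072 0.083] [0.507 0.052 0.035] [0.547 0.091 0.098]
  > 0.03 438 [0.482 0.274 0.043] [0.435 0.227 0.03 ] [0.528 0.322 0.051]
  > 0.03 585 [ 0.479 -0.168  0.128] [ 0.452 -0.206  0.03 ] [ 0.512 -0.145  0.188]
  > 0.03 185 [ 0.278 -0.156  0.034] [ 0.22  -0.187  0.03 ] [ 0.368 -0.096  0.046]
  > 0.03 2191 [0.233 0.321 0.723] [0.207 0.275 0.655] [0.261 0.35  0.754]
```

>>> carry_out:
  targets:
    - [-34,-14,-14,0,0,0,255]
    - [-34,-14,-14,0,0,0,255]
    - [-34,-14,-14,0,0,0,255]
    - [-34,-14,-14,0,0,0,255]
    - [-34,-14,-14,0,0,0,255]
  force: 20

```text
clock: 0.52
position: [0.4015, 0.4183, 0.3018]
tool_rot: [-3.141, -0.0, 2.677]
force: [0.4, 0.6, -0.2]
grip_width: 0.0254
```

>>> carry_out:
  targets:
    - [-34,-14,-14,0,0,0,255]
    - [-34,-14,-14,0,0,0,255]
    - [-34,-14,-14,0,0,0,255]
    - [-34,-14,-14,0,0,0,255]
    - [-34,-14,-14,0,0,0,255]

```text
clock: 0.93
position: [0.5221, 0.2794, 0.3719]
tool_rot: [-3.141, -0.0, 2.677]
force: [0.1, 1.3, 0.0]
grip_width: 0.0002
```

>>> carry_out:
  targets:
    - [0,0,0,0.98,-0.19,0,255]
    - [0,0,0,0.98,-0.19,0,255]
    - [0,0,0,0.98,-0.19,0,255]
    - [0,0,0,0.98,-0.19,0,255]
    - [0,0,0,0.98,-0.19,0,255]

```text
clock: 1.35
position: [0.5213, 0.2814, 0.3716]
tool_rot: [-2.622, 0.097, 2.702]
force: [0.8, -0.2, -0.4]
grip_width: -0.0001
```

```bash
cat >> h.py <<'E'
from scipy.spatial.transform import Rotation as Ro
C=np.array([.5485,.028,0]);YAW=-.271
B=Ro.from_euler('z',YAW).as_matrix()
def st(bot):
    s=bot.observe();R=Ro.from_euler('xyz',s["tool_rot"]).as_matrix()
    pb=B.T@(s["position"]-C)
    print("t",round(s["clock"],2),"q",s["qpos"].round(2),"w",s["position"].round(4),"box",(pb*1000).round(1),"zdir box",(B.T@R[:,2]).round(2),"F box",(B.T@s["force"]).round(1),"grip",round(s["grip_width"],3))
    return s,R,pb
def to(R,d): # box-frame mm -> tool mm
    return (R.T@B@np.array(d,float)).round(1)
E
python3 -c "
from h import *
from workcell import bot
s,R,p=st(bot);print(R.round(2))"
```

```text
t 1.35 q [-0.82  0.62  0.14  1.2   0.22  1.77  0.41] w [0.5213 0.2814 0.3716] box [-94.  236.9 371.6] zdir box [-0.   -0.5  -0.86] F box [ 0.9  0.  -0.4] grip -0.0
[[-0.9   0.41 -0.14]
 [ 0.42  0.77 -0.48]
 [-0.1  -0.49 -0.86]]
```

```bash
cat >> h.py <<'E'
def aim(R,az,sl): # minimal turn (tool axes, units 6deg) to point at world azimuth/slant deg
    a,s=np.radians([az,sl]);h=np.array([np.cos(a)*np.cos(s),np.sin(a)*np.cos(s),-np.sin(s)])
    t=R.T@h;ax=np.cross([0,0,1],t);n=np.linalg.norm(ax)
    return ax/n*np.degrees(np.arctan2(n,t[2]))/6
E
python3 -c "
from h import *
from workcell import bot
s,R,p=st(bot)
print(aim(R,-75,30), to(R,[-20,-140,-60]), to(R,[0,-140,-60])/5)"
```

```text
t 1.35 q [-0.82  0.62  0.14  1.2   0.22  1.77  0.41] w [0.5213 0.2814 0.3716] box [-94.  236.9 371.6] zdir box [-0.   -0.5  -0.86] F box [ 0.9  0.  -0.4] grip -0.0
[ 3.07105894 -5.18829465  0.        ] [  2.  -92.9 122.3] [ -3.52 -17.82  24.46]
```

>>> carry_out:
  targets:
    - [0,-18.6,24.5,0,0,0,255]
    - [0,-18.6,24.5,0,0,0,255]
    - [0,-18.6,24.5,0,0,0,255]
    - [0,-18.6,24.5,0,0,0,255]
    - [0,-18.6,24.5,0,0,0,255]

```text
clock: 1.77
position: [0.4656, 0.1496, 0.3098]
tool_rot: [-2.626, 0.095, 2.702]
force: [0.9, 0.7, -0.5]
grip_width: -0.0001
```

>>> carry_out:
  targets:
    - [0,0,0,0.44,-0.74,0,255]
    - [0,0,0,0.44,-0.74,0,255]
    - [0,0,0,0.44,-0.74,0,255]
    - [0,0,0,0.44,-0.74,0,255]
    - [0,0,0,0.44,-0.74,0,255]

```text
clock: 2.18
position: [0.4665, 0.1512, 0.3109]
tool_rot: [-2.33, 0.405, 2.949]
force: [-0.5, 0.0, -1.1]
grip_width: 0.0001
```

>>> carry_out:
  targets:
    - [0,0,0,0.44,-0.74,0,255]
    - [0,0,0,0.44,-0.74,0,255]
    - [0,0,0,0,0,0,255]

```text
clock: 2.43
position: [0.465, 0.1524, 0.3089]
tool_rot: [-2.175, 0.499, 3.089]
force: [-0.9, 1.3, -0.9]
grip_width: 0.0
```

```bash
python3 -c "
from h import *
from workcell import bot
s,R,p=st(bot);print(R.round(2),aim(R,-75,30))"
```

```text
t 2.43 q [-1.06  0.56  0.19  1.81  0.7   1.53  0.06] w [0.465  0.1524 0.3089] box [-113.7   97.5  308.9] zdir box [ 0.44 -0.74 -0.5 ] F box [-1.2  1.  -0.9] grip 0.0
[[-0.88  0.42  0.23]
 [ 0.05  0.55 -0.84]
 [-0.48 -0.72 -0.5 ]] [ 0.00619313  0.03633867 -0.        ]
```

```bash
python3 -c "
from h import *
from workcell import bot
s,R,p=st(bot);print(to(R,[0,-20,-200])/6)"
```

```text
t 2.43 q [-1.06  0.56  0.19  1.81  0.7   1.53  0.06] w [0.465  0.1524 0.3089] box [-113.7   97.5  308.9] zdir box [ 0.44 -0.74 -0.5 ] F box [-1.2  1.  -0.9] grip 0.0
[16.56666667 21.96666667 19.1       ]
```

>>> carry_out:
  targets:
    - [16.6,22,19,0,0,0,255]
    - [16.6,22,19,0,0,0,255]
    - [16.6,22,19,0,0,0,255]
    - [16.6,22,19,0,0,0,255]
    - [16.6,22,19,0,0,0,255]

```text
clock: 2.85
position: [0.4622, 0.136, 0.1427]
tool_rot: [-2.186, 0.499, 3.075]
force: [1.1, 0.3, -0.3]
grip_width: -0.0
```

>>> carry_out:
  targets:
    - [16.6,22,19,0,0,0,255]
    - [0,0,0,0,0,0,255]

```text
clock: 3.02
position: [0.4599, 0.132, 0.1066]
tool_rot: [-2.179, 0.495, 3.078]
force: [-1.2, -1.0, -0.4]
grip_width: 0.0002
```

```bash
python3 -c "
from h import *
from workcell import bot
s,R,p=st(bot);print(R)
f=bot.grab_frame('scene');np.savez('pics/s1.npz',**f);cv2.imwrite('pics/s1.png',cv2.resize(f['color'][60:300,200:520,::-1],None,fx=2.5,fy=2.5))"
```

```text
t 3.02 q [-1.02  0.88  0.16  1.9   0.71  1.21 -0.2 ] w [0.4599 0.132  0.1066] box [-113.2   76.5  106.6] zdir box [ 0.43 -0.75 -0.5 ] F box [-0.9 -1.3 -0.4] grip 0.0
[[-0.87819512  0.42519955  0.21904037]
 [ 0.05565384  0.54568215 -0.83614212]
 [-0.47505367 -0.72210548 -0.50287939]]
```

View pics/s1.png

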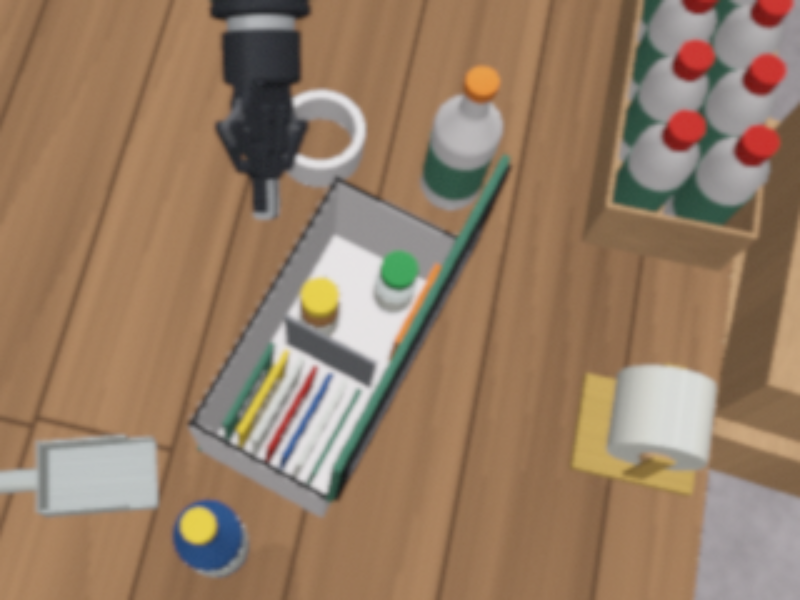

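```bash
cat >> h.py <<'E'
def theta(bot,n="top",f=None):
    f=f or bot.grab_frame(n);P=(cloud(f)-C)@B
    m=(f["z_map"]>0)&(abs(P[...,1]+.03)<.09)&(P[...,2]>.15)
    dx=.07-P[...,0][m];dz=P[...,2][m]-.13;r=np.hypot(dx,dz)
    k=(r>.1)&(r<.178);t=np.arctan2(dz,dx)[k];print(n,"theta",np.percentile(t,[5,25,50,75,95]).round(3),k.sum());return t
E
python3 -c "
from h import *
from workcell import bot
for n,g in(('top','top0'),('scene','scene0')): theta(bot,n,dict(np.load(f'pics/{g}.npz')))
s,R,p=st(bot)
a=aim(R,-90,50);print(a,a/5);print('up',to(R,[0,20,225])/6)
R2=R@Ro.from_rotvec(np.radians(a*6)).as_matrix();print(R2.round(3))
for d in([243,13,30],[0,0,-100],[-30,0,0]): print(d,to(R2,d))"
```

```text
top theta [1.574 1.578 1.584 1.608 1.637] 721
scene theta [1.586 1.6   1.618 1.637 1.655] 633
t 3.07 q [-1.02  0.88  0.16  1.9   0.72  1.21 -0.2 ] w [0.4607 0.1325 0.1096] box [-112.5   77.2  109.6] zdir box [ 0.44 -0.75 -0.5 ] F box [0.6 0.7 0.5] grip 0.0
[-1.97497461  3.23056665  0.        ] [-0.39499492  0.64611333  0.        ]
up [-18.48333333 -24.9        -21.33333333]
[[-0.915  0.404  0.   ]
 [ 0.309  0.701 -0.643]
 [-0.259 -0.588 -0.766]]
[243, 13, 30] [-241.4   41.4   10.8]
[0, 0, -100] [25.9 58.8 76.6]
[-30, 0, 0] [28.9 -6.  -5.2]
```

>>> carry_out:
  targets:
    - [-18.5,-25,-21.3,0,0,0,255]
    - [-18.5,-25,-21.3,0,0,0,255]
    - [-18.5,-25,-21.3,0,0,0,255]
    - [-18.5,-25,-21.3,0,0,0,255]
    - [-18.5,-25,-21.3,0,0,0,255]

```text
clock: 3.48
position: [0.4647, 0.1483, 0.3029]
tool_rot: [-2.186, 0.5, 3.075]
force: [0.2, 1.1, -0.0]
grip_width: 0.0001
```

>>> carry_out:
  targets:
    - [-18.5,-25,-21.3,0,0,0,255]
    - [0,0,0,-0.5,0.8,0,255]
    - [0,0,0,-0.5,0.8,0,255]
    - [0,0,0,-0.5,0.8,0,255]
    - [0,0,0,-0.5,0.8,0,255]

```text
clock: 3.9
position: [0.4656, 0.152, 0.3394]
tool_rot: [-2.501, 0.264, 2.816]
force: [-0.5, 0.1, -1.2]
grip_width: 0.0002
```

>>> carry_out:
  targets:
    - [-40,7,1.8,0,0,0,255]
    - [-40,7,1.8,0,0,0,255]
    - [-40,7,1.8,0,0,0,255]
    - [-40,7,1.8,0,0,0,255]
    - [-40,7,1.8,0,0,0,255]

```text
clock: 4.32
position: [0.664, 0.1082, 0.3656]
tool_rot: [-2.495, 0.268, 2.818]
force: [1.5, 1.7, 0.4]
grip_width: 0.0001
```

>>> carry_out:
  targets:
    - [-40,7,1.8,0,0,0,255]
    - [0,0,0,0,0,0,255]

```text
clock: 4.48
position: [0.7066, 0.0969, 0.3699]
tool_rot: [-2.493, 0.27, 2.815]
force: [-2.2, -1.3, -1.5]
grip_width: -0.0001
```

```bash
python3 -c "
from h import *
from workcell import bot
s,R,p=st(bot);print(R.round(3));print(to(R,np.array([128,112,258])-p*1000)/3)"
```

```text
t 4.48 q [-0.6   0.75  0.24  1.07  0.47  1.63  0.71] w [0.7066 0.0969 0.3699] box [133.9 108.7 369.9] zdir box [ 0.18 -0.61 -0.77] F box [-1.8 -1.8 -1.5] grip -0.0
[[-0.913  0.408  0.008]
 [ 0.309  0.703 -0.64 ]
 [-0.267 -0.582 -0.768]]
[11.9        22.16666667 27.63333333]
```

>>> carry_out:
  targets:
    - [12,22,27.6,0,0,0,255]
    - [12,22,27.6,0,0,0,255]
    - [12,22,27.6,0,0,0,255]
    - [12,-2.5,-2.2,0,0,0,255]
    - [12,-2.5,-2.2,0,0,0,255]

```text
clock: 4.9
position: [0.6716, 0.1114, 0.2558]
tool_rot: [-2.492, 0.265, 2.819]
force: [3.7, -1.3, 0.6]
grip_width: -0.0003
```

>>> carry_out:
  targets:
    - [6,-1.2,-1,0,0,0,255]
    - [6,-1.2,-1,0,0,0,255]
    - [6,-1.2,-1,0,0,0,255]
    - [0,0,0,0,0,0,255]

```text
clock: 5.23
position: [0.654, 0.1178, 0.2559]
tool_rot: [-2.493, 0.267, 2.82]
force: [-1.1, 0.8, -0.6]
grip_width: 0.0001
```

```bash
python3 -c "
from h import *
from workcell import bot
s,R,p=st(bot);theta(bot);f=bot.grab_frame('scene');theta(bot,'scene',f);cv2.imwrite('pics/s2.png',cv2.resize(f['color'][60:300,200:520,::-1],None,fx=2.5,fy=2.5))"
```

```text
t 5.23 q [-0.67  0.75  0.22  1.34  0.46  1.42  0.52] w [0.654  0.1178 0.2559] box [ 77.7 114.8 255.9] zdir box [ 0.18 -0.61 -0.77] F box [-1.3  0.5 -0.6] grip 0.0
top theta [1.41  1.42  1.438 1.458 1.472] 461
scene theta [1.424 1.453 1.482 1.494 1.51 ] 1255
```

View pics/s2.png

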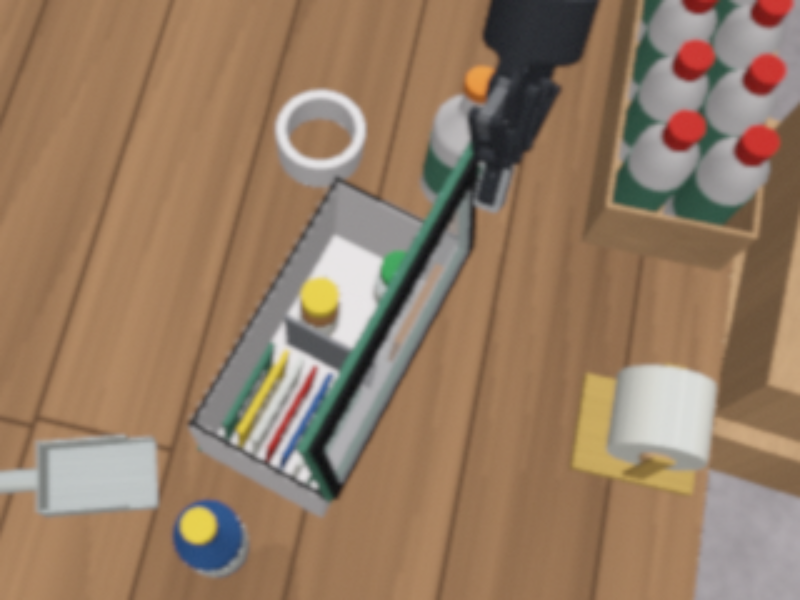

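```bash
python3 -c "
from h import *
from workcell import bot
s,R,p=st(bot);print('push/10mm',to(R,[-10,0,0]),'up',to(R,[8,0,40]))
a=aim(R,-75,30);print(a,a/4)
for i in range(4):
    print(to(R,[-33,-6,0]));R=R@Ro.from_rotvec(np.radians(a/4*6)).as_matrix()
print(R.round(2),'down',to(R,[5,-4,-40]),'in',to(R,[30,0,-10]))"
```

```text
t 5.33 q [-0.67  0.76  0.22  1.34  0.46  1.42  0.52] w [0.6547 0.1173 0.2552] box [ 78.4 114.5 255.2] zdir box [ 0.18 -0.61 -0.77] F box [ 0.3 -0.  -0.4] grip 0.0
push/10mm [ 9.6 -2.  -1.8] up [-18.3 -21.7 -29.3]
[ 2.038249   -3.22298471  0.        ] [ 0.50956225 -0.80574618  0.        ]
[ 31.5 -11.3  -2.2]
[ 31.2 -11.5  -4.3]
[ 30.8 -11.8  -6.3]
[ 30.2 -12.2  -8.2]
[[-0.88  0.43  0.22]
 [ 0.05  0.55 -0.84]
 [-0.48 -0.72 -0.5 ]] down [15.7 27.6 25.2] in [-20.9  15.2  18.2]
```

>>> carry_out:
  targets:
    - [4.8,-1,-0.9,0,0,0,255]
    - [4.8,-1,-0.9,0,0,0,255]
    - [4.8,-1,-0.9,0,0,0,255]
    - [4.8,-1,-0.9,0,0,0,255]
    - [0,0,0,0,0,0,255]

```text
clock: 5.75
position: [0.6345, 0.1233, 0.2546]
tool_rot: [-2.492, 0.266, 2.82]
force: [0.6, 0.4, 0.2]
grip_width: 0.0004
```

```bash
python3 -c "
from h import *
from workcell import bot
s,R,p=st(bot);theta(bot)"
```

```text
t 5.75 q [-0.69  0.73  0.21  1.39  0.46  1.41  0.49] w [0.6345 0.1233 0.2546] box [ 57.3 114.8 254.6] zdir box [ 0.18 -0.61 -0.77] F box [0.4 0.5 0.2] grip 0.0
top theta [1.292 1.311 1.333 1.356 1.376] 631
```

>>> carry_out:
  targets:
    - [4.8,-1,-0.9,0,0,0,255]
    - [4.8,-1,-0.9,0,0,0,255]
    - [4.8,-1,-0.9,0,0,0,255]
    - [2.4,-0.5,-0.4,0,0,0,255]

```text
clock: 6.13
position: [0.6179, 0.1277, 0.2546]
tool_rot: [-2.492, 0.266, 2.82]
force: [0.4, -0.2, -0.6]
grip_width: 0.0
```

```bash
python3 -c "
from h import *
from workcell import bot
s,R,p=st(bot);theta(bot);theta(bot)"
```

```text
t 6.13 q [-0.71  0.71  0.21  1.43  0.46  1.41  0.46] w [0.6179 0.1277 0.2546] box [ 40.2 114.6 254.6] zdir box [ 0.18 -0.61 -0.77] F box [ 0.5 -0.1 -0.6] grip 0.0
top theta [1.179 1.207 1.237 1.247 1.263] 947
top theta [1.172 1.201 1.23  1.242 1.256] 949
```

>>> carry_out:
  targets:
    - [4.8,-1,-0.9,0,0,0,255]
    - [-18,-21.5,-29,0,0,0,255]
    - [-18,-21.5,-29,0,0,0,255]

```text
clock: 6.48
position: [0.6279, 0.1247, 0.3335]
tool_rot: [-2.489, 0.264, 2.821]
force: [1.3, -0.7, 0.9]
grip_width: -0.0003
```

```bash
python3 -c "
from h import *
from workcell import bot
s,R,p=st(bot);theta(bot)"
```

```text
t 6.48 q [-0.7   0.66  0.22  1.32  0.47  1.54  0.56] w [0.6279 0.1247 0.3335] box [ 50.7 114.4 333.5] zdir box [ 0.18 -0.62 -0.77] F box [ 1.4 -0.3  0.9] grip -0.0
top theta [1.129 1.159 1.187 1.197 1.212] 1067
```

Falling slowly. Transit over the lip with reorientation, then down in front.

>>> carry_out:
  targets:
    - [31.5,-11.3,-2.2,0.51,-0.8,0,255]
    - [31.2,-11.5,-4.3,0.51,-0.8,0,255]
    - [30.8,-11.8,-6.3,0.51,-0.8,0,255]
    - [30.2,-12.2,-8.2,0.51,-0.8,0,255]

```text
clock: 6.87
position: [0.494, 0.1367, 0.3345]
tool_rot: [-2.176, 0.503, 3.084]
force: [0.2, 1.7, -0.5]
grip_width: -0.0001
```

```bash
python3 -c "
from h import *
from workcell import bot
s,R,p=st(bot);theta(bot);print(to(R,np.array([-62,90,238])-p*1000),to(R,[37,-10,0]))"
```

```text
t 6.87 q [-1.05  0.55  0.25  1.77  0.72  1.52  0.15] w [0.494  0.1367 0.3345] box [-81.7  90.2 334.5] zdir box [ 0.44 -0.75 -0.5 ] F box [-0.2  1.8 -0.5] grip -0.0
top theta [1.08  1.112 1.137 1.147 1.161] 1179
[29.7 74.7 56.9] [-29.8   3.5  23.8]
```

>>> carry_out:
  targets:
    - [9.9,25,19,0,0,0,255]
    - [9.9,25,19,0,0,0,255]
    - [9.9,25,19,0,0,0,255]
    - [-12,1.4,9.6,0,0,0,255]
    - [-12,1.4,9.6,0,0,0,255]

```text
clock: 7.33
position: [0.5414, 0.1151, 0.2371]
tool_rot: [-2.175, 0.498, 3.082]
force: [1.0, -0.6, 1.1]
grip_width: 0.0
```

```bash
python3 -c "
from h import *
from workcell import bot
s,R,p=st(bot);theta(bot);f=bot.grab_frame('scene');cv2.imwrite('pics/s3.png',cv2.resize(f['color'][60:300,200:520,::-1],None,fx=2.5,fy=2.5))
print(R.round(3));[print(d,to(R,d)) for d in([10,0,0],[0,10,0],[0,0,10])]"
```

```text
t 7.33 q [-0.96  0.72  0.26  1.77  0.75  1.35  0.09] w [0.5414 0.1151 0.2371] box [-30.2  82.  237.1] zdir box [ 0.44 -0.75 -0.5 ] F box [ 1.2 -0.3  1.1] grip 0.0
top theta [1.001 1.039 1.058 1.068 1.084] 1371
[[-0.877  0.427  0.222]
 [ 0.053  0.544 -0.838]
 [-0.478 -0.723 -0.499]]
[10, 0, 0] [-8.6  2.7  4.4]
[0, 10, 0] [-1.8  6.4 -7.5]
[0, 0, 10] [-4.8 -7.2 -5. ]
```

View pics/s3.png

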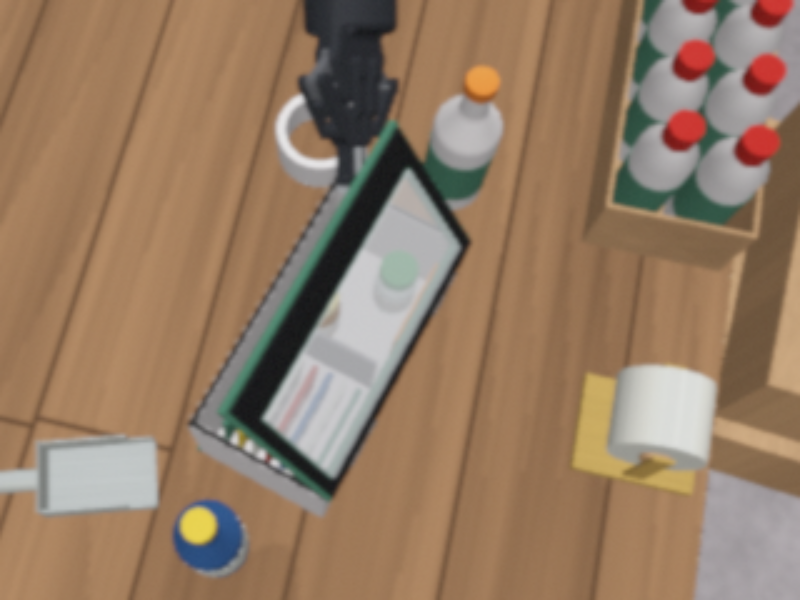

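The finger (350,165) is in front of and under the lip near its left end, and the lid is at about 0.98 rad. I'll let it settle on the finger.

>>> carry_out:
  targets:
    - [0,0,0,0,0,0,255]
    - [0,0,0,0,0,0,255]
    - [0,0,0,0,0,0,255]
    - [0,0,0,0,0,0,255]

```text
clock: 7.77
position: [0.5405, 0.1161, 0.2376]
tool_rot: [-2.179, 0.5, 3.08]
force: [-1.9, -0.3, -0.0]
grip_width: 0.0002
```

```bash
python3 -c "
from h import *
from workcell import bot
theta(bot);theta(bot);theta(bot);st(bot)"
```

```text
top theta [0.915 0.954 0.969 0.979 0.995] 1552
top theta [0.916 0.955 0.968 0.979 0.995] 1563
top theta [0.913 0.954 0.968 0.979 0.994] 1570
t 7.92 q [-0.97  0.72  0.26  1.77  0.74  1.35  0.09] w [0.5404 0.116  0.2371] box [-31.4  82.6 237.1] zdir box [ 0.44 -0.75 -0.5 ] F box [-0.9  0.4  0.7] grip -0.0
```

>>> carry_out:
  targets:
    - [2.9,1.1,0.2,0,0,0,255]
    - [2.9,1.1,0.2,0,0,0,255]
    - [2.9,1.1,0.2,0,0,0,255]
    - [2.9,1.1,0.2,0,0,0,255]
    - [2.9,1.1,0.2,0,0,0,255]

```text
clock: 8.33
position: [0.53, 0.1187, 0.2252]
tool_rot: [-2.177, 0.499, 3.08]
force: [-0.2, 0.5, -0.1]
grip_width: 0.0002
```

>>> carry_out:
  targets:
    - [2.9,1.1,0.2,0,0,0,255]
    - [2.9,1.1,0.2,0,0,0,255]
    - [2.9,1.1,0.2,0,0,0,255]
    - [2.9,1.1,0.2,0,0,0,255]
    - [2.9,1.1,0.2,0,0,0,255]

```text
clock: 8.75
position: [0.52, 0.1217, 0.2139]
tool_rot: [-2.178, 0.499, 3.08]
force: [0.0, -0.2, 0.3]
grip_width: 0.0003
```

```bash
python3 -c "
from h import *
from workcell import bot
theta(bot);theta(bot);st(bot)"
```

```text
top theta [0.73  0.765 0.779 0.791 0.809] 1876
top theta [0.727 0.763 0.775 0.786 0.804] 1891
t 8.85 q [-0.99  0.74  0.24  1.81  0.73  1.32  0.03] w [0.5198 0.1218 0.2137] box [-52.7  82.7 213.7] zdir box [ 0.44 -0.75 -0.5 ] F box [-1.3 -0.2 -2.4] grip 0.0
```

>>> carry_out:
  targets:
    - [3.1,1.7,0.7,0,0,0,255]
    - [3.1,1.7,0.7,0,0,0,255]
    - [3.1,1.7,0.7,0,0,0,255]
    - [3.1,1.7,0.7,0,0,0,255]
    - [3.1,1.7,0.7,0,0,0,255]

```text
clock: 9.27
position: [0.5108, 0.1243, 0.1985]
tool_rot: [-2.178, 0.499, 3.08]
force: [-2.0, 1.1, 0.4]
grip_width: -0.0001
```

>>> carry_out:
  targets:
    - [3.1,1.7,0.7,0,0,0,255]
    - [3.1,1.7,0.7,0,0,0,255]
    - [3.1,1.7,0.7,0,0,0,255]
    - [3.1,1.7,0.7,0,0,0,255]
    - [3.1,1.7,0.7,0,0,0,255]

```text
clock: 9.68
position: [0.5018, 0.1268, 0.1832]
tool_rot: [-2.178, 0.5, 3.08]
force: [0.8, -0.7, -0.2]
grip_width: -0.0004
```

```bash
python3 -c "
from h import *
from workcell import bot
theta(bot);theta(bot);st(bot)"
```

```text
top theta [0.528 0.556 0.569 0.582 0.601] 2090
top theta [0.521 0.55  0.564 0.575 0.596] 2105
t 9.78 q [-1.01  0.78  0.23  1.84  0.72  1.29 -0.04] w [0.5016 0.1268 0.183 ] box [-71.7  82.7 183. ] zdir box [ 0.44 -0.75 -0.5 ] F box [-0.6 -0.9 -2.2] grip -0.0
```

>>> carry_out:
  targets:
    - [2.7,2,1.1,0,0,0,255]
    - [2.7,2,1.1,0,0,0,255]
    - [2.7,2,1.1,0,0,0,255]
    - [2.7,2,1.1,0,0,0,255]
    - [2.7,2,1.1,0,0,0,255]

```text
clock: 10.2
position: [0.4949, 0.1286, 0.1668]
tool_rot: [-2.178, 0.499, 3.079]
force: [-9.4, 5.0, 3.3]
grip_width: 0.0001
```

>>> carry_out:
  targets:
    - [2.7,2,1.1,0,0,0,255]
    - [2.7,2,1.1,0,0,0,255]
    - [2.7,2,1.1,0,0,0,255]
    - [2.7,2,1.1,0,0,0,255]
    - [2.7,2,1.1,0,0,0,255]

```text
clock: 10.62
position: [0.489, 0.1302, 0.1503]
tool_rot: [-2.178, 0.499, 3.08]
force: [-1.8, 1.7, -0.4]
grip_width: -0.0001
```

```bash
python3 -c "
from h import *
from workcell import bot
theta(bot);theta(bot);st(bot);f=bot.grab_frame('scene');theta(bot,'scene',f);cv2.imwrite('pics/s4.png',cv2.resize(f['color'][60:300,200:520,::-1],None,fx=2.5,fy=2.5))"
```

```text
top theta [0.319 0.345 0.359 0.375 0.397] 2180
top theta [0.314 0.341 0.356 0.369 0.393] 2187
t 10.72 q [-1.02  0.83  0.22  1.86  0.71  1.25 -0.09] w [0.4888 0.13   0.1501] box [-84.8  82.3 150.1] zdir box [ 0.44 -0.75 -0.5 ] F box [-5.4  1.4 -0.3] grip 0.0
scene theta [0.326 0.348 0.358 0.369 0.387] 2564
```

View pics/s4.png

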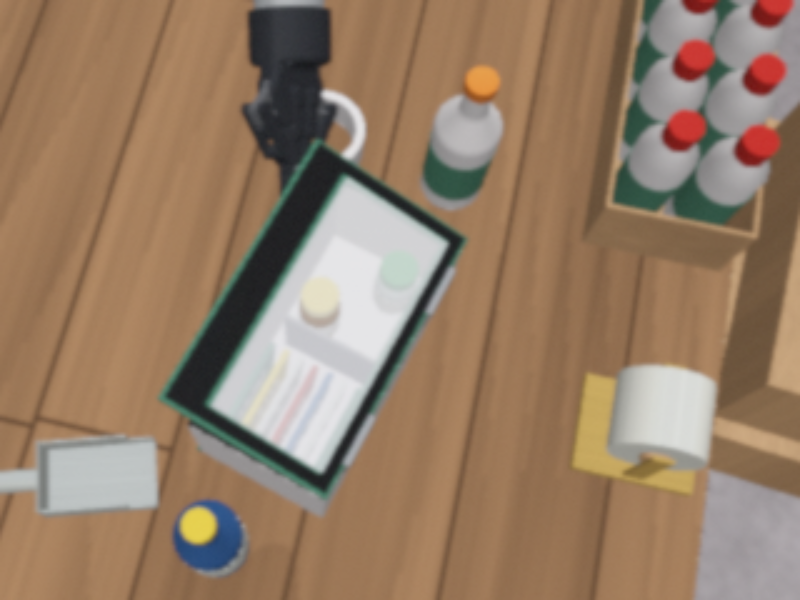

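The force of 5-9 N towards the robot shows the fingertip brushing the front wall, so I'll back it out 7 mm, which also lowers the lid a little.

>>> carry_out:
  targets:
    - [2,-0.6,-1,0,0,0,255]
    - [2,-0.6,-1,0,0,0,255]
    - [2,-0.6,-1,0,0,0,255]
    - [0,0,0,0,0,0,255]

```text
clock: 11.1
position: [0.4822, 0.1319, 0.1506]
tool_rot: [-2.178, 0.499, 3.08]
force: [-1.4, 1.1, -2.0]
grip_width: 0.0
```

```bash
python3 -c "
from h import *
from workcell import bot
theta(bot);theta(bot);st(bot)"
```

```text
top theta [0.285 0.31  0.325 0.339 0.363] 2192
top theta [0.282 0.31  0.324 0.338 0.361] 2191
t 11.2 q [-1.03  0.82  0.21  1.87  0.71  1.25 -0.1 ] w [0.4824 0.1318 0.1506] box [-91.4  82.3 150.6] zdir box [ 0.44 -0.75 -0.5 ] F box [-2.5 -0.8 -1.5] grip -0.0
```

>>> carry_out:
  targets:
    - [1.4,2.2,1.5,0,0,0,255]
    - [1.4,2.2,1.5,0,0,0,255]
    - [1.4,2.2,1.5,0,0,0,255]
    - [1.4,2.2,1.5,0,0,0,255]

```text
clock: 11.53
position: [0.4827, 0.1318, 0.1381]
tool_rot: [-2.177, 0.499, 3.08]
force: [-3.1, 0.2, -1.2]
grip_width: 0.0003
```

>>> carry_out:
  targets:
    - [1.4,2.2,1.5,0,0,0,255]
    - [1.4,2.2,1.5,0,0,0,255]
    - [1.4,2.2,1.5,0,0,0,255]
    - [1.4,2.2,1.5,0,0,0,255]

```text
clock: 11.87
position: [0.4828, 0.1319, 0.1261]
tool_rot: [-2.178, 0.499, 3.08]
force: [-5.2, 1.2, -0.5]
grip_width: 0.0
```

```bash
python3 -c "
from h import *
from workcell import bot
theta(bot);theta(bot);st(bot)"
```

```text
top theta [0.167 0.191 0.206 0.22  0.244] 2134
top theta [0.165 0.189 0.202 0.218 0.242] 2130
t 11.97 q [-1.03  0.87  0.21  1.87  0.71  1.22 -0.13] w [0.4827 0.1319 0.126 ] box [-91.2  82.5 126. ] zdir box [ 0.44 -0.75 -0.5 ] F box [-4.9 -0.5 -1.3] grip -0.0
```

>>> carry_out:
  targets:
    - [1.6,0.8,0.3,0,0,0,255]
    - [1.6,0.8,0.3,0,0,0,255]
    - [1.6,0.8,0.3,0,0,0,255]
    - [0.7,1.1,0.8,0,0,0,255]
    - [0.7,1.1,0.8,0,0,0,255]

```text
clock: 12.38
position: [0.48, 0.1327, 0.1189]
tool_rot: [-2.178, 0.5, 3.08]
force: [-2.0, -0.2, -0.5]
grip_width: 0.0003
```

```bash
python3 -c "
from h import *
from workcell import bot
theta(bot);theta(bot);st(bot)"
```

```text
top theta [0.13  0.145 0.158 0.171 0.195] 1145
top theta [0.129 0.144 0.156 0.171 0.195] 1120
t 12.48 q [-1.03  0.88  0.21  1.87  0.71  1.21 -0.14] w [0.48   0.1327 0.1187] box [-94.1  82.6 118.7] zdir box [ 0.44 -0.75 -0.5 ] F box [-2.   0.5 -1.6] grip -0.0
```

```bash
cat >> h.py <<'E'
def slope(bot,n="top",f=None):
    f=f or bot.grab_frame(n);P=((cloud(f)-C)@B)[(f["z_map"]>0)]
    m=(abs(P[:,1]+.03)<.09)&(P[:,2]>.12)&(P[:,2]<.25)&(abs(P[:,0]+.0)<.16)
    Q=P[m];Q=Q[(Q[:,0]>-.09)&(Q[:,0]<.05)];c=np.polyfit(Q[:,0],Q[:,2],1)
    print(n,"tilt",(-np.arctan(c[0])).round(4),"z at lip(-.09)",np.polyval(c,-.09).round(4),"z at hinge",np.polyval(c,.07).round(4))
E
python3 -c "
from h import *
from workcell import bot
slope(bot);slope(bot);slope(bot,'scene')"
```

```text
top tilt 0.0771 z at lip(-.09) 0.1522 z at hinge 0.1398
top tilt 0.0784 z at lip(-.09) 0.1523 z at hinge 0.1397
scene tilt 0.079 z at lip(-.09) 0.1523 z at hinge 0.1396
```

>>> carry_out:
  targets:
    - [0.6,0.9,0.6,0,0,0,255]
    - [0.6,0.9,0.6,0,0,0,255]
    - [0.6,0.9,0.6,0,0,0,255]
    - [0.6,0.9,0.6,0,0,0,255]
    - [0.6,0.9,0.6,0,0,0,255]

```text
clock: 13.05
position: [0.48, 0.1327, 0.1127]
tool_rot: [-2.178, 0.5, 3.08]
force: [-1.2, 0.7, -1.4]
grip_width: 0.0
```

>>> carry_out:
  targets:
    - [0.6,0.9,0.6,0,0,0,255]
    - [0.6,0.9,0.6,0,0,0,255]

```text
clock: 13.22
position: [0.48, 0.1328, 0.1102]
tool_rot: [-2.178, 0.499, 3.08]
force: [-1.1, 0.6, -1.9]
grip_width: 0.0002
```

```bash
python3 -c "
from h import *
from workcell import bot
slope(bot);slope(bot);st(bot)"
```

```text
top tilt 0.0309 z at lip(-.09) 0.1449 z at hinge 0.1399
top tilt 0.029 z at lip(-.09) 0.1446 z at hinge 0.1399
t 13.32 q [-1.03  0.89  0.2   1.87  0.71  1.2  -0.15] w [0.4799 0.1327 0.1101] box [-94.1  82.5 110.1] zdir box [ 0.44 -0.75 -0.5 ] F box [-1.5 -1.1 -2.2] grip 0.0
```

>>> carry_out:
  targets:
    - [0.3,0.45,0.3,0,0,0,255]
    - [0.3,0.45,0.3,0,0,0,255]
    - [0.3,0.45,0.3,0,0,0,255]
    - [0.3,0.45,0.3,0,0,0,255]
    - [0.3,0.45,0.3,0,0,0,255]

```text
clock: 13.73
position: [0.48, 0.1328, 0.1072]
tool_rot: [-2.178, 0.5, 3.08]
force: [-0.6, -0.1, -1.3]
grip_width: -0.0003
```

>>> carry_out:
  targets:
    - [0.3,0.45,0.3,0,0,0,255]
    - [0.3,0.45,0.3,0,0,0,255]
    - [0.3,0.45,0.3,0,0,0,255]
    - [0.3,0.45,0.3,0,0,0,255]
    - [0.3,0.45,0.3,0,0,0,255]

```text
clock: 14.15
position: [0.4801, 0.1329, 0.1042]
tool_rot: [-2.178, 0.5, 3.08]
force: [-0.1, -0.2, -0.6]
grip_width: 0.0002
```

```bash
python3 -c "
from h import *
from workcell import bot
slope(bot);slope(bot);slope(bot,'scene');st(bot)"
```

```text
top tilt 0.0043 z at lip(-.09) 0.1404 z at hinge 0.1397
top tilt 0.0051 z at lip(-.09) 0.1405 z at hinge 0.1397
scene tilt 0.0049 z at lip(-.09) 0.1403 z at hinge 0.1395
t 14.3 q [-1.03  0.9   0.2   1.87  0.71  1.19 -0.16] w [0.48   0.1328 0.1042] box [-94.   82.7 104.2] zdir box [ 0.44 -0.75 -0.5 ] F box [-0.2 -0.5  0.1] grip 0.0
```

>>> carry_out:
  targets:
    - [0.3,0.45,0.3,0,0,0,255]
    - [0.3,0.45,0.3,0,0,0,255]
    - [0.3,0.45,0.3,0,0,0,255]
    - [0.3,0.45,0.3,0,0,0,255]
    - [0.3,0.45,0.3,0,0,0,255]

```text
clock: 14.72
position: [0.4799, 0.133, 0.101]
tool_rot: [-2.178, 0.5, 3.08]
force: [0.1, 0.0, 0.1]
grip_width: 0.0001
```

```bash
python3 -c "
from h import *
from workcell import bot
slope(bot);slope(bot);slope(bot,'scene');s,R,p=st(bot)
for d in([0,0,-30],[-60,60,0],[-60,60,30],[0,0,100]):print(d,to(R,d))"
```

```text
top tilt 0.0037 z at lip(-.09) 0.1404 z at hinge 0.1398
top tilt 0.0043 z at lip(-.09) 0.1405 z at hinge 0.1398
scene tilt 0.0038 z at lip(-.09) 0.1402 z at hinge 0.1396
t 14.87 q [-1.03  0.91  0.2   1.87  0.71  1.19 -0.16] w [0.4799 0.1329 0.101 ] box [-94.2  82.7 101. ] zdir box [ 0.44 -0.75 -0.5 ] F box [-0.  -0.4 -0.3] grip -0.0
[0, 0, -30] [14.4 21.6 15. ]
[-60, 60, 0] [ 40.6  22.4 -71.1]
[-60, 60, 30] [ 26.2   0.7 -86.1]
[0, 0, 100] [-47.9 -72.1 -50.1]
```

>>> carry_out:
  targets:
    - [2,2.9,2,0,0,0,255]
    - [2,2.9,2,0,0,0,255]
    - [0,0,-15,0,0,0,255]
    - [0,0,-25,0,0,0,255]
    - [0,0,-25,0,0,0,255]

```text
clock: 15.28
position: [0.4649, 0.1874, 0.1255]
tool_rot: [-2.176, 0.499, 3.079]
force: [0.3, -0.2, 0.2]
grip_width: -0.0001
```

>>> carry_out:
  targets:
    - [0,0,-30,0,0,0,255]
    - [0,0,-30,0,0,0,255]
    - [-14,-22,-20,0,0,0,255]
    - [-14,-22,-20,0,0,0,255]
    - [-14,-22,-20,0,0,0,255]

```text
clock: 15.7
position: [0.447, 0.2498, 0.2542]
tool_rot: [-2.177, 0.499, 3.081]
force: [0.1, 0.2, 0.6]
grip_width: 0.0001
```

>>> carry_out:
  targets:
    - [-14,-22,-20,0,0,0,255]
    - [-8,-10,-10,0,0,0,255]
    - [0,0,0,0,0,0,255]
    - [0,0,0,0,0,0,255]

```text
clock: 16.03
position: [0.4462, 0.2562, 0.3019]
tool_rot: [-2.179, 0.5, 3.079]
force: [-0.6, 0.4, -0.1]
grip_width: 0.0001
```

```bash
python3 -c "
from h import *
from workcell import bot
slope(bot);s,R,p=st(bot);f=bot.grab_frame('scene');slope(bot,'scene',f);cv2.imwrite('pics/s5.png',cv2.resize(f['color'][60:340,160:520,::-1],None,fx=2.1,fy=2.1))
P=cloud(f);P0=cloud(np.load('pics/scene0.npz'))
for n,lo,hi,c in(('white',.19,.215,(.634,.263)),('blue',.175,.2,(.486,-.175)),('tub',.09,.11,(.543,-.26)),('tape',.04,.06,(.484,.274)),('scoop',.028,.05,(.30,-.15))):
    print(n,[Q[(Q[...,2]>lo)&(Q[...,2]<hi)&(np.hypot(Q[...,0]-c[0],Q[...,1]-c[1])<(.1 if n=='scoop' else .06))].mean(0).round(4) for Q in(P0,P)])"
```

```text
top tilt 0.0065 z at lip(-.09) 0.1405 z at hinge 0.1395
t 16.08 q [-1.17  0.67  0.18  1.62  0.6   1.65  0.06] w [0.4461 0.2559 0.3012] box [-159.7  192.1  301.2] zdir box [ 0.44 -0.75 -0.5 ] F box [-1.3  0.   0.5] grip 0.0
scene tilt 0.005 z at lip(-.09) 0.1403 z at hinge 0.1395
white [array([0.6346, 0.2643, 0.2028]), array([0.6346, 0.2644, 0.2028])]
blue [array([ 0.4856, -0.1753,  0.1838]), array([ 0.4853, -0.1753,  0.1838])]
tub [array([ 0.5426, -0.261 ,  0.0992]), array([ 0.5425, -0.261 ,  0.0991])]
tape [array([0.4851, 0.2754, 0.0442]), array([0.4848, 0.2787, 0.0441])]
scoop [array([ 0.2855, -0.1578,  0.0321]), array([ 0.2869, -0.1575,  0.0324])]
```

View pics/s5.png

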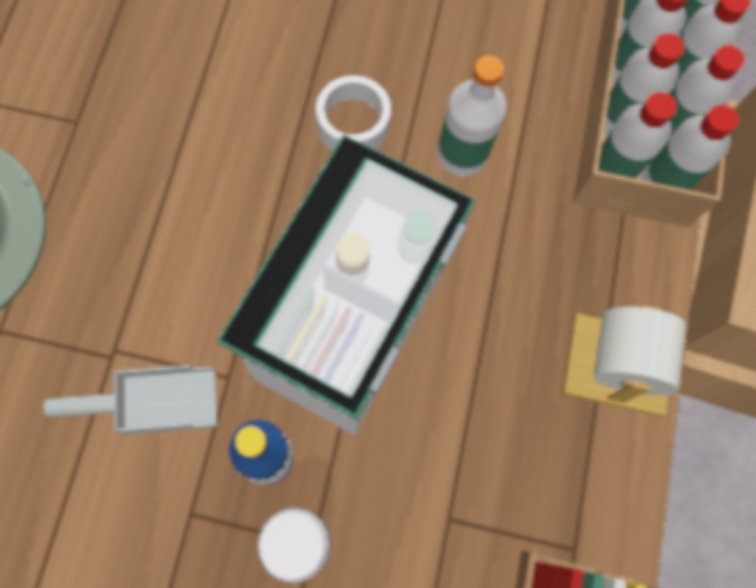

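```bash
python3 -c "
from workcell import bot
print(bot.job_done(),bot.observe()['clock'])"
```

```text
the job is handed in; nothing more can be done
the job is handed in; nothing more can be done
```

The box is shut: I let the lid down on a finger until it rested on the seal, with no drop at the end, and handed the job in at about 16 s of the 51 s allowed.

With the closed fingers I tipped the lid from behind until it was just under 1.2 rad. I then moved over the lip, caught the lid from below at about 0.9 rad, and lowered it. The finger's load faded to zero at the seal. I lowered the finger a few millimetres more, and the lid did not follow. Then I withdrew the hand.

**Last checks:**
- **Lid:** tilt is 0.004–0.006 rad from both cameras, unchanged by about 3 mm more lowering and then the withdrawal. That is level within calibration.
- **Other things:** the white bottle, blue bottle and tub are within 0.5 mm of where they started. The scoop read 1.5 mm off and the tape roll 3 mm off. I put the tape's shift down to the shut lid hiding part of it, but I did not check either separately. The jars look undisturbed through the window.
- **Contact to note:** the fingertip brushed the box's front wall on the way down, at up to about 11 N. I backed it out about 10 mm in two steps.

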